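# Line up the reagent bottles by height

### The job

Stand the four brown reagent bottles on the row of round marks on the low aluminium shelf, one to a mark, in order of height: the shortest on the mark next to the green block, rising to the tallest at the other end. Set each one down upright in the middle of its mark without dropping it or tipping it over, and leave the small stack of petri dishes among them where it is.

Things in the scene. Friction and masses are not known exactly. Their poses are not given: they have to be found in the camera images.
- bottle_blue: the shortest brown reagent bottle, loose and upright, 62 mm tall in all, body 40 mm across with a paper label, closed by a blue screw cap 36 mm across and 18 mm high (its top is the bottle's top); grip it by the cap from above. Origin: centre of its underside; z up its axis. Weighs 60 to 350 g
- bottle_yellow: the second shortest brown reagent bottle, loose and upright, 82 mm tall in all, body 44 mm across with a paper label, closed by a yellow screw cap 36 mm across and 18 mm high (its top is the bottle's top); grip it by the cap from above. Origin: centre of its underside; z up its axis. Weighs 60 to 350 g
- bottle_white: the second tallest brown reagent bottle, loose and upright, 102 mm tall in all, body 48 mm across with a paper label, closed by a white screw cap 36 mm across and 18 mm high (its top is the bottle's top); grip it by the cap from above. Origin: centre of its underside; z up its axis. Weighs 60 to 350 g
- bottle_red: the tallest brown reagent bottle, loose and upright, 124 mm tall in all, body 52 mm across with a paper label, closed by a red screw cap 36 mm across and 18 mm high (its top is the bottle's top); grip it by the cap from above. Origin: centre of its underside; z up its axis. Weighs 60 to 350 g
- mark_a: fixed flat round mark, 60 mm across, light grey with a dark rim, the leftmost (largest y) as the robot sees it in a straight row of four, 90 mm apart, painted on a low aluminium shelf (410 x 90 mm, top 12 mm above the bench). Origin: centre of the mark, on the shelf's top face, where a bottle's underside will rest; y runs along the row to the left
- mark_b: fixed flat round mark, 60 mm across, light grey with a dark rim, the second from the left as the robot sees it in a straight row of four, 90 mm apart, painted on a low aluminium shelf (410 x 90 mm, top 12 mm above the bench). Origin: centre of the mark, on the shelf's top face, where a bottle's underside will rest; y runs along the row to the left
- mark_c: fixed flat round mark, 60 mm across, light grey with a dark rim, the third from the left as the robot sees it in a straight row of four, 90 mm apart, painted on a low aluminium shelf (410 x 90 mm, top 12 mm above the bench). Origin: centre of the mark, on the shelf's top face, where a bottle's underside will rest; y runs along the row to the left
- mark_d: fixed flat round mark, 60 mm across, light grey with a dark rim, the rightmost (smallest y) as the robot sees it in a straight row of four, 90 mm apart, painted on a low aluminium shelf (410 x 90 mm, top 12 mm above the bench). Origin: centre of the mark, on the shelf's top face, where a bottle's underside will rest; y runs along the row to the left
- block_green: fixed green block, 80 x 20 x 18 mm high, across one end of the aluminium shelf, 57 mm beyond the middle of the mark at that end; it shows at which end the shortest bottle goes. A grey block of the same shape stands at the other end; either may be on the left. Origin: centre of its underside, on the shelf's top
- dishes: small loose stack of two clear lilac petri dishes, 60 mm across, 30 mm high in all, standing on the bench among the bottles; to be left alone. Origin: centre of its underside

How it is judged:
At the end, for the whole second after the job is handed in: Counting from the mark beside the green block, the marks carry the blue, yellow, white and red-capped bottle (shortest to tallest), each within 12 mm of the mark's centre, standing on the shelf (underside within -4 to +6 mm of its top), upright within 0.1 rad, released and at rest (((horizontal distance between block_green and mark_a below 0.1 m and (horizontal distance between bottle_blue and mark_a below 0.012 m and z of bottle_blue in the frame of mark_a between -0.004 and 0.006 m and angle between bottle_blue's own z axis and vertical below 0.1 rad and linear speed of bottle_blue below 0.03 m/s and angular speed of bottle_blue below 0.3 rad/s and contact force between the fingers and bottle_blue below 0.3 N) and (horizontal distance between bottle_yellow and mark_b below 0.012 m and z of bottle_yellow in the frame of mark_b between -0.004 and 0.006 m and angle between bottle_yellow's own z axis and vertical below 0.1 rad and linear speed of bottle_yellow below 0.03 m/s and angular speed of bottle_yellow below 0.3 rad/s and contact force between the fingers and bottle_yellow below 0.3 N) and (horizontal distance between bottle_white and mark_c below 0.012 m and z of bottle_white in the frame of mark_c between -0.004 and 0.006 m and angle between bottle_white's own z axis and vertical below 0.1 rad and linear speed of bottle_white below 0.03 m/s and angular speed of bottle_white below 0.3 rad/s and contact force between the fingers and bottle_white below 0.3 N) and (horizontal distance between bottle_red and mark_d below 0.012 m and z of bottle_red in the frame of mark_d between -0.004 and 0.006 m and angle between bottle_red's own z axis and vertical below 0.1 rad and linear speed of bottle_red below 0.03 m/s and angular speed of bottle_red below 0.3 rad/s and contact force between the fingers and bottle_red below 0.3 N)) or (horizontal distance between block_green and mark_d below 0.1 m and (horizontal distance between bottle_blue and mark_d below 0.012 m and z of bottle_blue in the frame of mark_d between -0.004 and 0.006 m and angle between bottle_blue's own z axis and vertical below 0.1 rad and linear speed of bottle_blue below 0.03 m/s and angular speed of bottle_blue below 0.3 rad/s and contact force between the fingers and bottle_blue below 0.3 N) and (horizontal distance between bottle_yellow and mark_c below 0.012 m and z of bottle_yellow in the frame of mark_c between -0.004 and 0.006 m and angle between bottle_yellow's own z axis and vertical below 0.1 rad and linear speed of bottle_yellow below 0.03 m/s and angular speed of bottle_yellow below 0.3 rad/s and contact force between the fingers and bottle_yellow below 0.3 N) and (horizontal distance between bottle_white and mark_b below 0.012 m and z of bottle_white in the frame of mark_b between -0.004 and 0.006 m and angle between bottle_white's own z axis and vertical below 0.1 rad and linear speed of bottle_white below 0.03 m/s and angular speed of bottle_white below 0.3 rad/s and contact force between the fingers and bottle_white below 0.3 N) and (horizontal distance between bottle_red and mark_a below 0.012 m and z of bottle_red in the frame of mark_a between -0.004 and 0.006 m and angle between bottle_red's own z axis and vertical below 0.1 rad and linear speed of bottle_red below 0.03 m/s and angular speed of bottle_red below 0.3 rad/s and contact force between the fingers and bottle_red below 0.3 N)))); the robot touches nothing.
It fails at once if a bottle is tipped over (leans more than 0.6 rad) (angle between any of bottle_blue, bottle_yellow, bottle_white, bottle_red's own z axis and vertical above 0.6 rad).
It fails at once if a bottle is dropped or thrown (moves faster than 0.7 m/s, a free fall of about 25 mm, with no finger on it) ((linear speed of bottle_blue above 0.7 m/s and contact force between the fingers and bottle_blue below 0.3 N) or (linear speed of bottle_yellow above 0.7 m/s and contact force between the fingers and bottle_yellow below 0.3 N) or (linear speed of bottle_white above 0.7 m/s and contact force between the fingers and bottle_white below 0.3 N) or (linear speed of bottle_red above 0.7 m/s and contact force between the fingers and bottle_red below 0.3 N)).
It fails at once if the stack of petri dishes is shifted more than 20 mm or upset (distance of dishes from where it was at the start of the episode above 0.02 m or angle between dishes's own z axis and vertical above 0.3 rad).
It also fails if it takes over 102 s, if anything falls off the work surface, if the arm or the gripper's body presses on something with over 40 N, if the wrist force passes 120 N, or if a joint passes its speed limit or range.

### The arm

A 7-joint arm with a two-finger parallel gripper is mounted at the origin on the work surface. World frame = base frame: x ahead of the robot, y to its left, z up, the work surface at z = 0. Lengths are in m, angles in rad, forces in N, time in s.
With the tool pointing down it reaches from about 0.4 to 0.85 m from the base axis. Payload 10.4 kg.
Tool frame: the origin (TCP) lies at the very end of the fingers, on their centre line; the grasp point (between the pads) lies 19 mm behind it (grip_point_offset is the distance from the TCP to the grasp point, in m); z points along the fingers, y is the line along which they close (so a half turn about z gives the same grasp; the last joint's range is limited). The gripper opens to 87 mm and grips with 3 to 60 N. Pads are 19 mm wide; open, the fingers measure 117 mm over their backs; the gripper's body (75 mm by 190 mm) begins 51 mm behind the grasp point.
Start: joints at [-1.156, 0.332, -0.065, 1.46, 0.022, 1.35, -0.088], TCP at [0.265, 0.566, 0.223] pointing down, gripper open.
Joint ranges: [-2.6, 2.6], [-0.5, 2.12], [-1.47, 1.34], [0.16, 2.42], [-1.27, 4.41], [0.06, 2.06], [-2.6, 2.6]. Speed limits (rad/s): [2.22, 2.22, 2.79, 2.79, 3.14, 3.14, 3.14].

### API

Orientations are given as a unit quaternion [x, y, z, w].
In Python, from bench import * gives the robot as it stands.
- The arm moves only by the tool play_rows, never from a script. Its argument "increments" is text: rows parted by semicolons, each of 7 numbers parted by spaces: the turn, a rotation vector about the tool's x, y, z in rad, then the shift along the tool's x, y, z in m, then the opening, from 0 (shut) to 1 (fully open). A call has 1 to 8 rows; each row is the pose to reach, as a shift and turn from the pose commanded when the call began, along the tool's axes at that moment; what a row does not reach only later rows make up. A row lasts 1/10 s, in which the tool goes at most 50 mm and 8.59 degrees, less where a joint would pass 70% of its speed; a pose out of reach is approached as far as the arm can. A call with a gripper value outside its range is refused whole. The fingers move at their own pace and stop on an object; "grip_force" is the grip in N (left out, the last holds). Time passes only in rows, so rows that repeat a pose let the fingers close. It gives the time, the measured TCP pose, the force, the opening and the grip force at its end, in the units of the state.
- read_state(): the state, without advancing time (a new reading comes with each control period).
- camera(name): name is "scene" or "top"; returns a dict with "color" (400x640x3 uint8, red, green, blue), "fx", "fy", "cx", "cy" (pixels), "camera_from_world" (4x4, takes a point from world to camera coordinates). Camera axes: x right, y down, z forward; pixel columns grow to the right and rows downward; lengths in m; the calibration is good to about 2 mm. A picture is of the moment at which its call begins. There is no depth.
- close_job(): hands the job in; it is judged then, once.
The state is a dict: "time": time; "joint_positions": joint angles; "joint_vel": joint speeds; "joint_torque": joint torques, N m; "ee_pos": TCP position; "eef_rot": TCP orientation; "ft_force": force on the tool from outside, world axes, zero at the start; "torque": the same for the moment, N m; "width": finger opening in m; "grip_force": force on a finger pad.
Only numpy, scipy, OpenCV 4.12 (cv2) and the standard library are available. Lean on these libraries where they do the work, as an engineer would, in place of code of your own. Each camera call takes 0.05 s, during which the arm holds its last target. There are 200 camera calls.

## Working session

There is one attempt and no reset: what is moved stays moved. The work goes in short steps, Python scripts to look and compute and a tool call to move; the robot and the scene stay as the last step left them, time stands still between calls to the robot, and variables do not carry over. Pictures are saved under pics/ and viewed, at most 14 in all, crops included, and the job is handed in when it is done.

Besides the shell and the picture viewer there is one more tool, called after "Emit:" as name(argument=value, ...) on one line, values as JSON. play_rows: Moves the arm, as the interface text tells. Its arguments: {"type":"object","properties":{"increments":{"type":"string"},"grip_force":{"type":"number"}},"required":["increments"]}

```bash
mkdir -p pics
python3 - <<'E'
from bench import *
import cv2
for n in("top","scene"):
    c=camera(n); cv2.imwrite(f"pics/{n}0.png",c["color"][:,:,::-1]); print(n,c["fx"],c["fy"],c["cx"],c["cy"]); print(c["camera_from_world"])
s=read_state(); print(s)
E
```

```text
top 392.9641456336718 392.9641456336718 314.665934042614 199.78700944931495
[[-0.02343395 -0.99971014 -0.00552179  0.01546128]
 [-0.99793336  0.02372215 -0.05971826  0.55495546]
 [ 0.05983194  0.00411094 -0.9982      0.99341687]
 [ 0.          0.          0.          1.        ]]
scene 490.6248745641348 490.6248745641348 324.1631041077532 200.65657556688942
[[-0.5724758   0.81971701 -0.01831593  0.3042967 ]
 [ 0.47296116  0.31189532 -0.82403219 -0.23072494]
 [-0.66976055 -0.48040121 -0.56624683  1.46394061]
 [ 0.          0.          0.          1.        ]]
{'time': 0.1, 'joint_positions': array([-1.15558897,  0.33279297, -0.06469079,  1.46083665,  0.02158459,
        1.3498927 , -0.08849471]), 'joint_vel': array([-1.04355173e-03, -2.81500215e-03,  3.74642708e-04, -6.89184344e-04,
        1.38558409e-03, -9.70949982e-05, -1.60116755e-04]), 'joint_torque': array([ 2.02581105e-03, -6.24536848e+01,  2.48451205e-02, -3.90716743e+01,
       -6.13552518e-02,  3.65398068e-02,  8.04012507e-05]), 'ee_pos': array([0.26483231, 0.56574719, 0.22185315]), 'eef_rot': array([ 2.17153710e-01,  9.76137226e-01, -6.07115271e-04, -1.12970154e-04]), 'ft_force': array([-0.08219071,  0.18771175, -0.30789336]), 'torque': array([-0.00837591, -0.02279625, -0.04019221]), 'grip_force': 0.0, 'width': 0.0869408054530167}
```

View pics/top0.png

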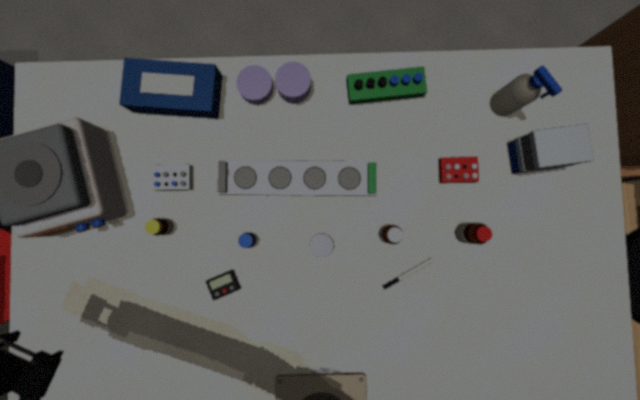

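View pics/scene0.png

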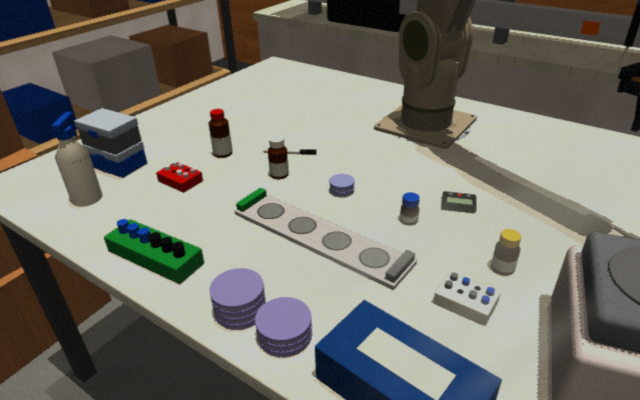

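Top view: base at the bottom centre (320,390). The shelf's marks are at (245,177), (280,177), (314,178) and (349,178), and the green block is at the right (372,178), next to mark_d. Caps: yellow (155,226), blue (247,240), white (393,234), red (480,233). Dishes are at (320,245). So the order is d=blue, c=yellow, b=white, a=red.

```bash
cat > h.py <<'E'
from bench import *
import cv2, numpy as np
def ray(c,u,v,z):
    T=c["camera_from_world"];R=T[:3,:3];o=-R.T@T[:3,3]
    d=R.T@np.array([(u-c["cx"])/c["fx"],(v-c["cy"])/c["fy"],1]);return o+d*(z-o[2])/d[2]
def proj(c,p):
    q=c["camera_from_world"]@np.append(p,1);return q[0]/q[2]*c["fx"]+c["cx"],q[1]/q[2]*c["fy"]+c["cy"]
H=dict(blue=.062,yellow=.082,white=.102,red=.124)
def mask(im,col):
    h=cv2.cvtColor(im,cv2.COLOR_RGB2HSV);a,s,v=[h[:,:,i].astype(int) for i in range(3)]
    m={"blue":(a>95)&(a<130)&(s>120)&(v>50),"yellow":(a>20)&(a<38)&(s>120)&(v>60),"red":((a<8)|(a>172))&(s>150)&(v>110),
       "green":(a>45)&(a<80)&(s>110)&(v>50)}[col]
    return m.astype(np.uint8)
def blobs(m,n=25):
    k,_,st,ce=cv2.connectedComponentsWithStats(m)
    return [(st[i,4],*ce[i],*st[i,:4]) for i in range(1,k) if st[i,4]>n]
E
python3 - <<'E'
from h import *
np.set_printoptions(precision=4,suppress=True)
t=camera("top");s=camera("scene")
boxes={"top":dict(blue=(230,225,265,255),yellow=(135,210,180,245),red=(450,215,500,250)),"scene":dict(blue=(395,185,430,225),yellow=(485,220,535,280),red=(200,100,240,165))}
for n,c in(("top",t),("scene",s)):
    for k,(x0,y0,x1,y1) in boxes[n].items():
        for b in blobs(mask(c["color"][y0:y1,x0:x1],k)):
            u,v=b[1]+x0,b[2]+y0;print(n,k,b[0],u,v,b[5:],ray(c,u,v,H[k]-.009))
# marks by grey discs in top
g=cv2.cvtColor(t["color"],cv2.COLOR_RGB2GRAY)
print(g[178,225:380])
print(g[234,380:410]);print(g[222:250,393])
a=cv2.resize(t["color"][145:265,215:415],None,fx=4,fy=4,interpolation=cv2.INTER_CUBIC)
cv2.imwrite("pics/c1.png",a[:,:,::-1])
a=cv2.resize(s["color"][130:210,230:310],None,fx=7,fy=7,interpolation=cv2.INTER_CUBIC)
cv2.imwrite("pics/c2.png",a[:,:,::-1])
E
```

```text
top blue 152 245.75 240.16447368421052 (np.int32(14), np.int32(13)) [0.4573 0.1744 0.053 ]
top yellow 156 152.91666666666666 226.49358974358975 (np.int32(14), np.int32(14)) [0.4963 0.3953 0.073 ]
top red 126 484.5 233.52380952380952 (np.int32(13), np.int32(14)) [ 0.4622 -0.3871  0.115 ]
scene blue 169 410.06508875739644 198.62130177514794 (np.int32(16), np.int32(14)) [0.4573 0.1725 0.053 ]
scene yellow 188 510.6276595744681 234.9840425531915 (np.int32(20), np.int32(13)) [0.4901 0.3926 0.073 ]
scene red 57 216.1578947368421 111.42105263157895 (np.int32(13), np.int32(6)) [ 0.4553 -0.3955  0.115 ]
[ 58  54  79 108 120 123 125 118 106  89  81  86  85  85  91  88  82  89
  87  83  86  86  82  87  86  85  85  88  84  81  74  82 107 118 124 123
 122 124 123 124 125 123 113  93  82  79  88  90  88  91  87  85  86  85
  84  84  83  85  87  90  84  85  88  84  80  76  89 109 122 123 122 123
 125 123 125 123 121 113  93  81  81  84  84  86  86  86  87  87  86  86
  85  84  84  87  88  85  86  84  83  77  85 102 120 122 123 121 124 125
 123 126 120 117 108  85  80  84  87  85  86  84  86  86  84  84  81  82
  86  84  84  84  84  85  83  80  76  84 107 121 124 126 118 114  90  70
  72  76  74  71  73  73  82  98 114 122 122]
[ 47  34  29  19  15  23  48  76 106 119 123 125 122 124 122 122 123 121
 123 124 123 121 124 123 123 121 122 120 122 122]
[121 111  95  64  58  82 107 119 122 123 126 121 124 121 121 123 126 125
 120 107  81  65  88 112 120 120 123 123]
```

View pics/c1.png

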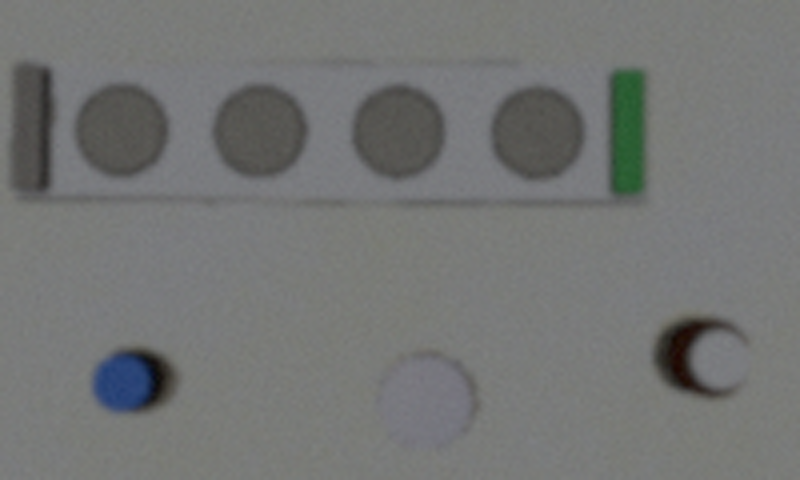

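View pics/c2.png

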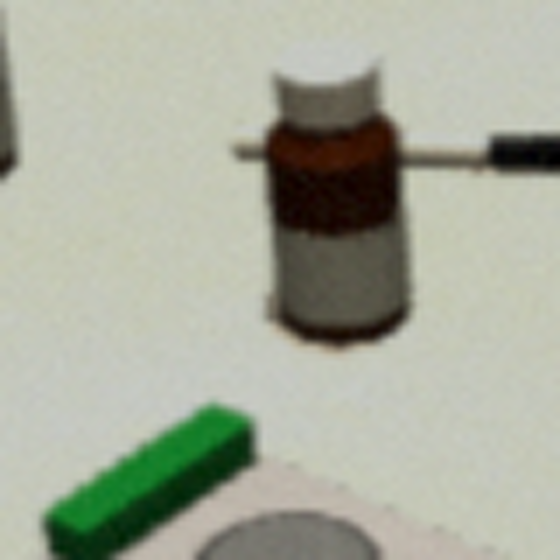

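The crops show the four marks clearly at crop pixels (122,131), (260,131), (398,131) and (537,132). The white cap's top is at (719,361) in the top-view crop and (326,64) in the scene-view crop. The lit mask mostly catches the cap tops, so I'll intersect rays at the top height and compare the two views.

Run:
```python
from h import *
np.set_printoptions(precision=4,suppress=True)
t=camera("top");s=camera("scene")
obs=dict(blue=((245.75,240.16),(410.07,198.62)),yellow=((152.92,226.49),(510.63,234.98)),white=((394.3,234.8),(276.2,138.8)),red=((484.5,233.52),(216.16,111.42)))
for k,(a,b) in obs.items():
    for dz in (0,.004,.009):
        print(k,dz,ray(t,*a,H[k]-dz)[:2],ray(s,*b,H[k]-dz)[:2])
def marks(c,box,lo):
    x0,y0,x1,y1=box
    g=cv2.GaussianBlur(cv2.cvtColor(c["color"],cv2.COLOR_RGB2GRAY),(3,3),0)[y0:y1,x0:x1]
    m=(g<lo).astype(np.uint8)
    for b in blobs(m,100): 
        print(b[0],b[5:],ray(c,b[1]+x0,b[2]+y0,.012))
marks(t,(229,163,366,193),103)
marks(s,(240,190,400,280),140)
c=camera("scene")["color"];print(cv2.cvtColor(c,cv2.COLOR_RGB2GRAY)[240,290:360])
for b in blobs(mask(t["color"],"green")): print("green",b[0],ray(t,b[1],b[2],.03)[:2])
m=(cv2.cvtColor(t["color"],cv2.COLOR_RGB2HSV)[225:265,300:340])
print(m[20,::3].tolist())
print("dish",ray(t,320.6,245,.03))
for i in range(0,4): pass
```

```text
blue 0 [0.4577 0.1727] [0.4695 0.1779]
blue 0.004 [0.4576 0.1735] [0.4641 0.1755]
blue 0.009 [0.4574 0.1744] [0.4573 0.1725]
yellow 0 [0.4963 0.3916] [0.5023 0.3947]
yellow 0.004 [0.4963 0.3932] [0.4968 0.3938]
yellow 0.009 [0.4963 0.3953] [0.4901 0.3926]
white 0 [ 0.4637 -0.1822] [ 0.4707 -0.1806]
white 0.004 [ 0.4635 -0.183 ] [ 0.4649 -0.1859]
white 0.009 [ 0.4634 -0.1839] [ 0.4576 -0.1924]
red 0 [ 0.4625 -0.3833] [ 0.469  -0.3798]
red 0.004 [ 0.4624 -0.385 ] [ 0.4629 -0.3868]
red 0.009 [ 0.4622 -0.3871] [ 0.4553 -0.3955]
442 (np.int32(23), np.int32(24)) [0.6185 0.1815 0.012 ]
444 (np.int32(24), np.int32(24)) [0.6161 0.0918 0.012 ]
439 (np.int32(23), np.int32(24)) [0.6134 0.0022 0.012 ]
443 (np.int32(23), np.int32(24)) [ 0.6101 -0.0876  0.012 ]
327 (np.int32(27), np.int32(22)) [ 0.603  -0.1524  0.012 ]
158 (np.int32(25), np.int32(8)) [0.4678 0.0037 0.012 ]
347 (np.int32(28), np.int32(16)) [ 0.6141 -0.0877  0.012 ]
578 (np.int32(140), np.int32(67)) [0.6686 0.0568 0.012 ]
396 (np.int32(29), np.int32(17)) [0.6169 0.0022 0.012 ]
433 (np.int32(30), np.int32(18)) [0.6196 0.0917 0.012 ]
494 (np.int32(31), np.int32(20)) [0.6226 0.1818 0.012 ]
220 (np.int32(16), np.int32(22)) [0.6365 0.2315 0.012 ]
157 (np.int32(21), np.int32(10)) [0.7965 0.0112 0.012 ]
[ 87  72  72  70  76  88 104 131 164 177 185 185 188 185 186 187 184 186
 184 184 181 181 181 182 182 184 182 186 184 182 184 163 114 100 126 132
 128 128 126 124 124 125 127 127 125 125 126 127 126 128 128 128 124 131
 130 128 130 128 129 121 102 135 177 181 182 182 185 186 182 181]
green 1412 [ 0.8463 -0.1849]
green 172 [ 0.6073 -0.1435]
[[30, 6, 124], [60, 6, 124], [45, 8, 123], [113, 8, 121], [115, 12, 125], [126, 10, 128], [135, 12, 123], [124, 14, 126], [116, 14, 126], [120, 12, 127], [120, 16, 127], [120, 2, 103], [60, 2, 124], [50, 6, 124]]
dish [ 0.44 -0.01  0.03]
```

Emit:
play_rows(increments="0 0 0.142 -0.043 -0.034 0 1;0 0 0.284 -0.086 -0.068 0 1;0 0 0.425 -0.129 -0.102 0 1;0 0 0.567 -0.171 -0.136 0 1;0 0 0.708 -0.214 -0.170 0 1;0 0 0.850 -0.257 -0.203 0 1;0 0 0.992 -0.300 -0.237 0 1;0 0 1.133 -0.3425 -0.271 0 1", grip_force=30)

```text
time: 1.15
ee_pos: [0.4445, 0.2064, 0.2229]
eef_rot: [0.709, 0.705, 0.0, -0.0]
ft_force: [0.4, 0.5, 0.3]
width: 0.087
grip_force: 0.0
```

Emit:
play_rows(increments="0 0 0 0 0 0 1;0 0 0 0 0 0.02 1;0 0 0 0 0 0.06 1;0 0 0 0 0 0.10 1;0 0 0 0 0 0.10 1;0 0 0 0 0 0.10 1")

```text
time: 1.75
ee_pos: [0.4439, 0.2084, 0.1233]
eef_rot: [0.707, 0.707, -0.0, -0.0]
ft_force: [-0.7, 0.8, 0.9]
width: 0.087
grip_force: 0.0
```

Run:
```python
from h import *
s=read_state();print(s["ee_pos"],s["eef_rot"])
c=camera("scene");cv2.imwrite("pics/s1.png",cv2.resize(c["color"][80:280,300:560],None,fx=3,fy=3)[:,:,::-1])
print(proj(c,s["ee_pos"]))
```

```text
[0.44389855 0.20842721 0.12329903] [ 7.07010763e-01  7.07202705e-01 -3.38528462e-04 -1.88778807e-05]
(np.float64(431.85299219625404), np.float64(172.41439482242552))
```

View pics/s1.png

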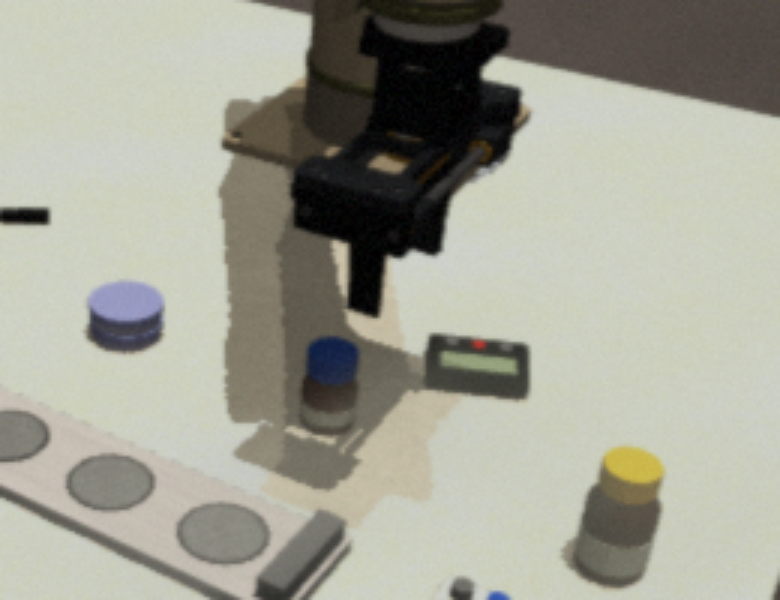

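The gripper is behind and to the side of blue: the first call fell short because of the speed cap, so I'll correct from the measured pose. Tool x is now +y in the world, tool y is +x.

Emit:
play_rows(increments="0 0 0 -0.017 0.008 0 1;0 0 0 -0.034 0.016 0 1;0 0 0 -0.034 0.016 0.01 1;0 0 0 -0.034 0.016 0.03 1;0 0 0 -0.034 0.016 0.05 1;0 0 0 -0.034 0.016 0.067 1;0 0 0 -0.034 0.016 0.077 1;0 0 0 -0.034 0.016 0.077 1")

```text
time: 2.6
ee_pos: [0.4596, 0.1748, 0.0453]
eef_rot: [0.707, 0.707, -0.0, -0.0]
ft_force: [-0.0, -0.4, 0.5]
width: 0.087
grip_force: 0.0
```

Emit:
play_rows(increments="0 0 0 0 0 0 0.3;0 0 0 0 0 0 0.3;0 0 0 0 0 0 0.3;0 0 0 0 0 0 0.3;0 0 0 0 0 0 0.3;0 0 0 0 0 0 0.3")

```text
time: 3.2
ee_pos: [0.4599, 0.1744, 0.0457]
eef_rot: [0.707, 0.707, 0.0, -0.0]
ft_force: [0.4, 0.4, 0.4]
width: 0.0468
grip_force: 0.0
```

Emit:
play_rows(increments="0 0 0 0 0 0 0;0 0 0 0 0 0 0;0 0 0 0 0 0 0;0 0 0 0 0 0 0;0 0 0 0 0 0 0")

```text
time: 3.7
ee_pos: [0.4599, 0.1743, 0.0455]
eef_rot: [0.707, 0.707, -0.0, -0.0]
ft_force: [-0.6, 0.0, 0.9]
width: 0.0349
grip_force: 30.0
```

Run:
```python
from h import *
c=camera("scene");cv2.imwrite("pics/s2.png",cv2.resize(c["color"][110:250,340:480],None,fx=4,fy=4)[:,:,::-1])
```

```text
(no output)
```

View pics/s2.png

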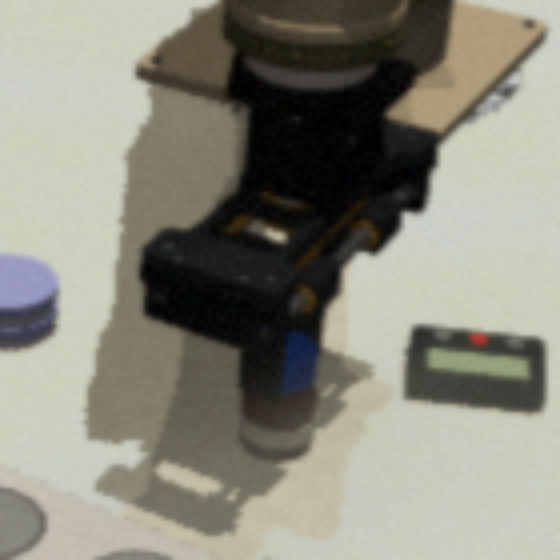

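Gripped by the cap, upright and about centred. Lift and carry.

Emit:
play_rows(increments="0 0 0 0 0 -0.005 0;0 0 0 0 0 -0.015 0;0 0 0 0 0 -0.03 0;0 0 0 0 0 -0.045 0;0 0 0 -0.01 0.005 -0.06 0;0 0 0 -0.025 0.015 -0.07 0;0 0 0 -0.05 0.03 -0.07 0;0 0 0 -0.08 0.045 -0.07 0")

```text
time: 4.55
ee_pos: [0.5057, 0.0945, 0.1169]
eef_rot: [0.706, 0.708, 0.001, 0.0]
ft_force: [0.5, -0.3, -2.0]
width: 0.0353
grip_force: 30.0
```

Emit:
play_rows(increments="0 0 0 -0.03 0.018 0 0;0 0 0 -0.06 0.036 0 0;0 0 0 -0.09 0.054 0 0;0 0 0 -0.12 0.072 0 0;0 0 0 -0.15 0.09 0 0;0 0 0 -0.170 0.100 0 0;0 0 0 -0.180 0.106 0 0;0 0 0 -0.182 0.107 0 0")

```text
time: 5.35
ee_pos: [0.6121, -0.0887, 0.1159]
eef_rot: [0.708, 0.707, -0.0, 0.0]
ft_force: [0.1, 0.8, -0.4]
width: 0.0353
grip_force: 30.0
```

Emit:
play_rows(increments="0 0 0 0 0 0.01 0;0 0 0 0 0 0.025 0;0 0 0 0 0 0.038 0;0 0 0 0 0 0.048 0;0 0 0 0 0 0.054 0;0 0 0 0 0 0.057 0;0 0 0 0 0 0.058 0;0 0 0 0 0 0.058 0")

```text
time: 6.15
ee_pos: [0.6121, -0.0878, 0.0578]
eef_rot: [0.707, 0.707, 0.0, 0.0]
ft_force: [0.4, 0.8, -1.4]
width: 0.0352
grip_force: 30.0
```

Emit:
play_rows(increments="0 0 0 0 0 0 0.5;0 0 0 0 0 0 0.5;0 0 0 0 0 0 0.8;0 0 0 0 0 0 0.8;0 0 0 0 0 0 0.8;0 0 0 0 0 -0.01 0.9;0 0 0 0 0 -0.03 1;0 0 0 0 0 -0.06 1")

```text
time: 6.95
ee_pos: [0.611, -0.0876, 0.1176]
eef_rot: [0.707, 0.707, -0.001, -0.001]
ft_force: [0.7, 0.3, 0.2]
width: 0.0824
grip_force: 0.0
```

Emit:
play_rows(increments="0 0 0 0.01 -0.002 -0.01 1;0 0 0 0.03 -0.007 -0.02 1;0 0 0 0.06 -0.014 -0.03 1;0 0 0 0.095 -0.022 -0.03 1;0 0 0 0.13 -0.03 -0.03 1;0 0 0 0.165 -0.039 -0.03 1;0 0 0 0.2 -0.047 -0.03 1;0 0 0 0.235 -0.055 -0.03 1")

```text
time: 7.75
ee_pos: [0.5561, 0.1493, 0.1478]
eef_rot: [0.707, 0.707, 0.0, -0.0]
ft_force: [1.7, -0.2, -0.6]
width: 0.0868
grip_force: 0.0
```

Emit:
play_rows(increments="0 0 0 0.035 -0.008 0 1;0 0 0 0.07 -0.016 0 1;0 0 0 0.105 -0.024 0 1;0 0 0 0.14 -0.032 0 1;0 0 0 0.175 -0.041 0 1;0 0 0 0.21 -0.05 0 1;0 0 0 0.235 -0.055 0 1;0 0 0 0.246 -0.058 0 1")

```text
time: 8.55
ee_pos: [0.4969, 0.3966, 0.1473]
eef_rot: [0.706, 0.708, 0.0, -0.001]
ft_force: [0.0, 0.1, 0.3]
width: 0.087
grip_force: 0.0
```

Run:
```python
from h import *
np.set_printoptions(precision=4,suppress=True)
s=read_state();print(s["ee_pos"])
t=camera("top");c=camera("scene")
for n,k,(x0,y0,x1,y1) in ((t,"blue",(330,160,366,195)),(c,"blue",(240,170,300,225))):
    for b in blobs(mask(n["color"][y0:y1,x0:x1],k)):
        print(b[0],b[5:],[ray(n,b[1]+x0,b[2]+y0,.074-d)[:2] for d in(0,.009)])
```

```text
[0.4969 0.3966 0.1473]
170 (np.int32(15), np.int32(14)) [array([ 0.6088, -0.0854]), array([ 0.6099, -0.0861])]
201 (np.int32(16), np.int32(15)) [array([ 0.6242, -0.0766]), array([ 0.6142, -0.0861])]
```

Blue stands on mark d to within about 2 mm. Now yellow.

Emit:
play_rows(increments="0 0 0 -0.0035 0.0015 0.01 1;0 0 0 -0.0035 0.0015 0.03 1;0 0 0 -0.0035 0.0015 0.05 0.8;0 0 0 -0.0035 0.0015 0.066 0.7;0 0 0 -0.0035 0.0015 0.076 0.7;0 0 0 -0.0035 0.0015 0.081 0.7;0 0 0 -0.0035 0.0015 0.081 0.7;0 0 0 -0.0035 0.0015 0.081 0.7")

```text
time: 9.45
ee_pos: [0.5008, 0.39, 0.0673]
eef_rot: [0.707, 0.707, 0.001, 0.0]
ft_force: [-0.2, -0.2, 0.5]
width: 0.0615
grip_force: 0.0
```

Emit:
play_rows(increments="0 0 0 0 0 0 0;0 0 0 0 0 0 0;0 0 0 0 0 0 0;0 0 0 0 0 0 0;0 0 0 0 0 0 0;0 0 0 0 0 0 0;0 0 0 0 0 0 0;0 0 0 0 0 0 0")

```text
time: 10.25
ee_pos: [0.5004, 0.39, 0.0667]
eef_rot: [0.707, 0.707, 0.0, -0.0]
ft_force: [-1.3, 0.1, 2.2]
width: 0.0352
grip_force: 30.0
```

Emit:
play_rows(increments="0 0 0 0 0 -0.005 0;0 0 0 0 0 -0.015 0;0 0 0 0 0 -0.03 0;0 0 0 0 0 -0.045 0;0 0 0 -0.01 0.003 -0.06 0;0 0 0 -0.03 0.009 -0.07 0;0 0 0 -0.06 0.018 -0.07 0;0 0 0 -0.09 0.026 -0.07 0")

```text
time: 11.05
ee_pos: [0.5275, 0.2969, 0.1376]
eef_rot: [0.707, 0.707, 0.0, 0.0]
ft_force: [0.5, -0.3, -1.6]
width: 0.0355
grip_force: 30.0
```

Emit:
play_rows(increments="0 0 0 -0.035 0.01 0 0;0 0 0 -0.07 0.02 0 0;0 0 0 -0.105 0.03 0 0;0 0 0 -0.14 0.04 0 0;0 0 0 -0.175 0.05 0 0;0 0 0 -0.21 0.06 0 0;0 0 0 -0.24 0.07 0 0;0 0 0 -0.265 0.08 0 0")

```text
time: 11.85
ee_pos: [0.6063, 0.0302, 0.1374]
eef_rot: [0.708, 0.706, -0.0, 0.0]
ft_force: [0.2, 0.2, -1.2]
width: 0.035
grip_force: 30.0
```

Remaining: dx +0.0087, dy −0.031, then down 0.0587.

Emit:
play_rows(increments="0 0 0 -0.016 0.005 0 0;0 0 0 -0.027 0.008 0 0;0 0 0 -0.031 0.0087 0 0;0 0 0 -0.031 0.0087 0.008 0;0 0 0 -0.031 0.0087 0.02 0;0 0 0 -0.031 0.0087 0.035 0;0 0 0 -0.031 0.0087 0.046 0;0 0 0 -0.031 0.0087 0.05 0")

```text
time: 12.65
ee_pos: [0.6139, 0.0044, 0.0843]
eef_rot: [0.707, 0.707, -0.001, -0.001]
ft_force: [0.3, -0.6, -0.7]
width: 0.0354
grip_force: 30.0
```

Emit:
play_rows(increments="0 0 0 0 0 0.003 0;0 0 0 0 0 0.006 0;0 0 0 0 0 0.0085 0;0 0 0 0 0 0.0085 0;0 0 0 0 0 0.0085 0")

```text
time: 13.15
ee_pos: [0.6155, 0.0038, 0.0787]
eef_rot: [0.707, 0.707, 0.0, 0.0]
ft_force: [-2.3, -0.4, 3.7]
width: 0.0351
grip_force: 30.0
```

Emit:
play_rows(increments="0 0 0 0 0 -0.003 0;0 0 0 -0.003 0 -0.003 0;0 0 0 -0.0045 0 -0.003 0;0 0 0 -0.0045 0 -0.002 0;0 0 0 -0.0045 0 -0.001 0;0 0 0 -0.0045 0 0.0005 0;0 0 0 -0.0045 0 0.0005 0")

```text
time: 13.85
ee_pos: [0.6152, -0.0007, 0.0786]
eef_rot: [0.707, 0.707, 0.0, -0.0]
ft_force: [-5.2, -0.4, 10.8]
width: 0.0352
grip_force: 30.1
```

Emit:
play_rows(increments="0 0 0 0 0 0 0.5;0 0 0 0 0 0 0.5;0 0 0 0 0 0 0.8;0 0 0 0 0 0 0.8;0 0 0 0 0 0 0.8;0 0 0 0 0 -0.01 0.9;0 0 0 0 0 -0.03 1;0 0 0 0 0 -0.06 1")

```text
time: 14.65
ee_pos: [0.6142, -0.0007, 0.1375]
eef_rot: [0.707, 0.707, -0.001, -0.001]
ft_force: [0.5, -0.3, -0.2]
width: 0.0823
grip_force: 0.0
```

Emit:
play_rows(increments="0 0 0 0 0 -0.015 1;0 0 0 -0.02 -0.017 -0.02 1;0 0 0 -0.05 -0.041 -0.02 1;0 0 0 -0.08 -0.066 -0.02 1;0 0 0 -0.11 -0.091 -0.02 1;0 0 0 -0.14 -0.116 -0.02 1;0 0 0 -0.165 -0.136 -0.02 1;0 0 0 -0.18 -0.148 -0.02 1")

```text
time: 15.45
ee_pos: [0.4656, -0.1827, 0.1578]
eef_rot: [0.708, 0.706, 0.0, 0.0]
ft_force: [1.0, 0.6, -0.1]
width: 0.087
grip_force: 0.0
```

Emit:
play_rows(increments="0 0 0 0 0 0 0.7;0 0 0 0 0 0 0.7;0 0 0 0 0 0 0.7")

```text
time: 15.75
ee_pos: [0.468, -0.1794, 0.1575]
eef_rot: [0.706, 0.708, 0.0, -0.0]
ft_force: [0.1, 0.4, 0.7]
width: 0.0701
grip_force: 0.0
```

Run:
```python
from h import *
np.set_printoptions(precision=4,suppress=True)
s=read_state();print(s["ee_pos"])
t=camera("top");c=camera("scene")
for n,k,h,(x0,y0,x1,y1) in ((t,"blue",.074,(330,160,366,195)),(c,"blue",.074,(240,170,300,225)),(t,"yellow",.094,(295,160,330,195)),(c,"yellow",.094,(270,165,330,245))):
    for b in blobs(mask(n["color"][y0:y1,x0:x1],k)):
        print(k,b[0],b[5:],[ray(n,b[1]+x0,b[2]+y0,h-d)[:2] for d in(0,.004,.009)])
```

```text
[ 0.468  -0.1794  0.1575]
blue 170 (np.int32(15), np.int32(14)) [array([ 0.6087, -0.0851]), array([ 0.6092, -0.0855]), array([ 0.6098, -0.0859])]
blue 204 (np.int32(16), np.int32(15)) [array([ 0.6239, -0.0773]), array([ 0.6194, -0.0815]), array([ 0.6138, -0.0868])]
yellow 181 (np.int32(16), np.int32(15)) [array([0.6097, 0.0044]), array([0.6102, 0.0044]), array([0.6108, 0.0044])]
yellow 232 (np.int32(17), np.int32(16)) [array([0.6257, 0.0124]), array([0.6211, 0.0087]), array([0.6153, 0.004 ])]
```

Yellow is good. Next, white.

Emit:
play_rows(increments="0 0 0 -0.0025 -0.0025 0.01 0.7;0 0 0 -0.0025 -0.0025 0.03 0.7;0 0 0 -0.0025 -0.0025 0.05 0.7;0 0 0 -0.0025 -0.0025 0.063 0.7;0 0 0 -0.0025 -0.0025 0.07 0.7;0 0 0 -0.0025 -0.0025 0.072 0.7;0 0 0 -0.0025 -0.0025 0.072 0.7")

```text
time: 16.55
ee_pos: [0.4648, -0.1832, 0.0857]
eef_rot: [0.707, 0.707, 0.0, 0.0]
ft_force: [0.2, -0.4, 0.4]
width: 0.0607
grip_force: 0.0
```

Emit:
play_rows(increments="0 0 0 0 0 0 0;0 0 0 0 0 0 0;0 0 0 0 0 0 0;0 0 0 0 0 0 0;0 0 0 0 0 0 0;0 0 0 0 0 0 0;0 0 0 0 0 0 0;0 0 0 0 0 0 0")

```text
time: 17.35
ee_pos: [0.4649, -0.1832, 0.0857]
eef_rot: [0.707, 0.707, 0.0, 0.0]
ft_force: [-0.1, 0.2, 3.5]
width: 0.0352
grip_force: 30.0
```

Emit:
play_rows(increments="0 0 0 0 0 -0.005 0;0 0 0 0 0 -0.015 0;0 0 0 0 0 -0.03 0;0 0 0 0 0 -0.045 0;0 0 0 0.01 0 -0.06 0;0 0 0 0.03 0 -0.07 0;0 0 0 0.06 0 -0.075 0;0 0 0 0.09 0 -0.075 0")

```text
time: 18.15
ee_pos: [0.4649, -0.0926, 0.162]
eef_rot: [0.708, 0.707, 0.001, 0.001]
ft_force: [0.1, -0.2, -1.6]
width: 0.0352
grip_force: 30.0
```

Emit:
play_rows(increments="0 0 0 0.03 0 0 0;0 0 0 0.06 0 0 0;0 0 0 0.09 0 0 0;0 0 0 0.12 0 0 0;0 0 0 0.15 0.008 0 0;0 0 0 0.17 0.025 0 0;0 0 0 0.18 0.045 0 0;0 0 0 0.184 0.065 0 0")

```text
time: 18.95
ee_pos: [0.5301, 0.0924, 0.1611]
eef_rot: [0.706, 0.708, 0.0, -0.0]
ft_force: [1.1, 0.5, -1.6]
width: 0.0353
grip_force: 30.0
```

Emit:
play_rows(increments="0 0 0 0 0.02 0 0;0 0 0 0 0.04 0 0;0 0 0 0 0.06 0 0;0 0 0 0 0.075 0 0;0 0 0 0 0.085 0 0;0 0 0 0 0.087 0 0;0 0 0 0 0.087 0 0")

```text
time: 19.65
ee_pos: [0.6163, 0.0908, 0.1606]
eef_rot: [0.707, 0.707, -0.0, -0.0]
ft_force: [0.2, -0.7, -1.9]
width: 0.0353
grip_force: 30.0
```

Down by 0.063 to 0.0977, with x +0.0015.

Emit:
play_rows(increments="0 0 0 0 0.0015 0.01 0;0 0 0 0 0.0015 0.025 0;0 0 0 0 0.0015 0.04 0;0 0 0 0 0.0015 0.051 0;0 0 0 0 0.0015 0.057 0;0 0 0 0 0.0015 0.06 0;0 0 0 0 0.0015 0.0625 0;0 0 0 0 0.0015 0.0625 0")

```text
time: 20.45
ee_pos: [0.6183, 0.0909, 0.0982]
eef_rot: [0.707, 0.707, 0.0, 0.0]
ft_force: [0.3, 0.3, -0.0]
width: 0.0349
grip_force: 30.0
```

Emit:
play_rows(increments="0 0 0 0 0 0 0.5;0 0 0 0 0 0 0.5;0 0 0 0 0 0 0.8;0 0 0 0 0 0 0.8;0 0 0 0 0 0 0.8;0 0 0 0 0 -0.01 0.9;0 0 0 0 0 -0.03 1;0 0 0 0 0 -0.06 1")

```text
time: 21.25
ee_pos: [0.6172, 0.0907, 0.158]
eef_rot: [0.707, 0.707, -0.001, -0.001]
ft_force: [1.1, -0.0, -0.4]
width: 0.0824
grip_force: 0.0
```

Emit:
play_rows(increments="0 0 0 0 0 -0.01 1;0 0 0 -0.015 -0.005 -0.02 1;0 0 0 -0.04 -0.013 -0.02 1;0 0 0 -0.07 -0.022 -0.02 1;0 0 0 -0.105 -0.034 -0.02 1;0 0 0 -0.14 -0.045 -0.02 1;0 0 0 -0.175 -0.056 -0.02 1;0 0 0 -0.21 -0.067 -0.02 1")

```text
time: 22.05
ee_pos: [0.5493, -0.1216, 0.1776]
eef_rot: [0.707, 0.707, -0.0, -0.0]
ft_force: [1.5, -0.3, -0.2]
width: 0.087
grip_force: 0.0
```

Emit:
play_rows(increments="0 0 0 -0.035 -0.011 0 1;0 0 0 -0.07 -0.022 0 1;0 0 0 -0.105 -0.033 0 1;0 0 0 -0.14 -0.045 0 1;0 0 0 -0.175 -0.056 0 1;0 0 0 -0.21 -0.067 0 1;0 0 0 -0.24 -0.077 0 0.8;0 0 0 -0.255 -0.082 0 0.7")

```text
time: 22.85
ee_pos: [0.4656, -0.3779, 0.1777]
eef_rot: [0.709, 0.705, -0.001, -0.0]
ft_force: [-0.4, 0.8, -0.4]
width: 0.0775
grip_force: 0.0
```

Emit:
play_rows(increments="0 0 0 0 0 0 0.7;0 0 0 0 0 0 0.7")

```text
time: 23.05
ee_pos: [0.4683, -0.374, 0.1775]
eef_rot: [0.707, 0.707, 0.0, -0.001]
ft_force: [-0.0, -0.5, 0.7]
width: 0.0647
grip_force: 0.0
```

Run:
```python
from h import *
s=read_state();print(s["ee_pos"])
c=camera("scene");cv2.imwrite("pics/s3.png",c["color"][:,:,::-1])
```

```text
[ 0.46830821 -0.374039    0.17754535]
```

View pics/s3.png

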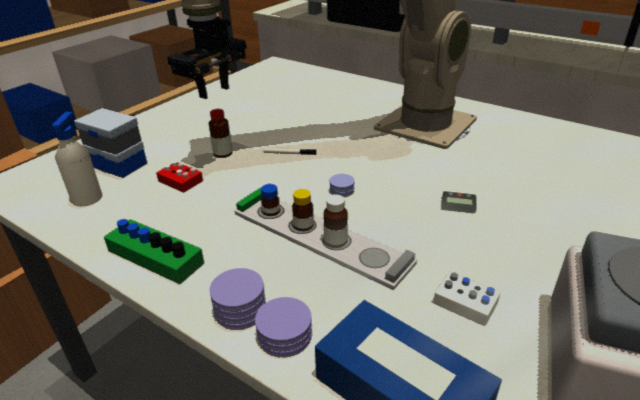

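The picture shows blue (270,200), yellow (303,212) and white (336,222) upright on their marks. Red at (219,135) is under the gripper. Going down on red.

Emit:
play_rows(increments="0 0 0 -0.005 -0.0025 0 0.75;0 0 0 -0.0085 -0.0035 0 0.75;0 0 0 -0.0085 -0.0035 0.015 0.75;0 0 0 -0.0085 -0.0035 0.035 0.75;0 0 0 -0.0085 -0.0035 0.053 0.75;0 0 0 -0.0085 -0.0035 0.065 0.75;0 0 0 -0.0085 -0.0035 0.07 0.75;0 0 0 -0.0085 -0.0035 0.07 0.75")

```text
time: 23.9
ee_pos: [0.4653, -0.3824, 0.1073]
eef_rot: [0.707, 0.707, -0.0, -0.001]
ft_force: [-0.1, 0.1, 0.7]
width: 0.0649
grip_force: 0.0
```

Emit:
play_rows(increments="0 0 0 0 0 0 0;0 0 0 0 0 0 0;0 0 0 0 0 0 0;0 0 0 0 0 0 0;0 0 0 0 0 0 0;0 0 0 0 0 0 0;0 0 0 0 0 0 0;0 0 0 0 0 0 0")

```text
time: 24.7
ee_pos: [0.4655, -0.3829, 0.1082]
eef_rot: [0.707, 0.707, -0.0, 0.0]
ft_force: [-1.0, -0.5, 3.8]
width: 0.0351
grip_force: 30.0
```

Emit:
play_rows(increments="0 0 0 0 0 -0.005 0;0 0 0 0 0 -0.015 0;0 0 0 0 0 -0.03 0;0 0 0 0 0 -0.045 0;0 0 0 0.01 0 -0.06 0;0 0 0 0.03 0 -0.067 0;0 0 0 0.055 0 -0.07 0;0 0 0 0.085 0 -0.07 0")

```text
time: 25.5
ee_pos: [0.4658, -0.2971, 0.1797]
eef_rot: [0.707, 0.707, 0.0, 0.001]
ft_force: [0.9, -0.7, -2.0]
width: 0.0352
grip_force: 30.0
```

Emit:
play_rows(increments="0 0 0 0.03 0 0 0;0 0 0 0.06 0 0 0;0 0 0 0.09 0 0 0;0 0 0 0.12 0 0 0;0 0 0 0.15 0 0 0;0 0 0 0.18 0 0 0;0 0 0 0.21 0 0 0;0 0 0 0.24 0 0 0")

```text
time: 26.3
ee_pos: [0.4655, -0.056, 0.1793]
eef_rot: [0.707, 0.707, 0.001, 0.0]
ft_force: [1.2, 0.1, -1.9]
width: 0.035
grip_force: 30.0
```

Emit:
play_rows(increments="0 0 0 0.03 0 0 0;0 0 0 0.06 0 0 0;0 0 0 0.09 0 0 0;0 0 0 0.12 0 0 0;0 0 0 0.15 0 0 0;0 0 0 0.18 0 0 0;0 0 0 0.21 0.005 0 0;0 0 0 0.23 0.02 0 0")

```text
time: 27.1
ee_pos: [0.4846, 0.1753, 0.1794]
eef_rot: [0.706, 0.708, 0.001, -0.0]
ft_force: [0.2, -0.3, -1.6]
width: 0.0351
grip_force: 30.0
```

Emit:
play_rows(increments="0 0 0 0.005 0.02 0 0;0 0 0 0.0065 0.045 0 0;0 0 0 0.0065 0.07 0 0;0 0 0 0.0065 0.095 0 0;0 0 0 0.0065 0.115 0 0;0 0 0 0.0065 0.13 0 0;0 0 0 0.0065 0.136 0 0;0 0 0 0.0065 0.136 0 0")

```text
time: 27.9
ee_pos: [0.6216, 0.179, 0.1785]
eef_rot: [0.707, 0.707, 0.0, 0.0]
ft_force: [-0.8, 0.5, -3.3]
width: 0.035
grip_force: 29.9
```

Emit:
play_rows(increments="0 0 0 0 0 0.01 0;0 0 0 0 0 0.025 0;0 0 0 0 0 0.037 0;0 0 0 0 0 0.045 0;0 0 0 0 0 0.05 0;0 0 0 0 0 0.053 0;0 0 0 0 0 0.053 0")

```text
time: 28.6
ee_pos: [0.6215, 0.1788, 0.1248]
eef_rot: [0.707, 0.707, -0.0, -0.0]
ft_force: [0.7, 0.0, -1.7]
width: 0.0353
grip_force: 30.0
```

Shift +0.003 in y, then down the last 0.0048.

Emit:
play_rows(increments="0 0 0 0.003 -0.001 0 0;0 0 0 0.003 -0.001 0.002 0;0 0 0 0.003 -0.001 0.0035 0;0 0 0 0.003 -0.001 0.0048 0;0 0 0 0.003 -0.001 0.0048 0;0 0 0 0.003 -0.001 0.0048 0")

```text
time: 29.2
ee_pos: [0.6207, 0.1818, 0.1203]
eef_rot: [0.707, 0.707, 0.0, 0.0]
ft_force: [0.4, -0.4, -1.8]
width: 0.0353
grip_force: 30.0
```

Emit:
play_rows(increments="0 0 0 0 0 0 0.5;0 0 0 0 0 0 0.5;0 0 0 0 0 0 0.8;0 0 0 0 0 0 0.8;0 0 0 0 0 0 0.8;0 0 0 0 0 -0.01 0.9;0 0 0 0 0 -0.03 1;0 0 0 0 0 -0.06 1")

```text
time: 30.0
ee_pos: [0.6198, 0.1816, 0.1802]
eef_rot: [0.707, 0.707, -0.001, -0.001]
ft_force: [-0.2, 0.3, 0.4]
width: 0.082
grip_force: 0.0
```

Emit:
play_rows(increments="0 0 0 0 -0.01 -0.02 1;0 0 0 0.01 -0.03 -0.04 1;0 0 0 0.03 -0.06 -0.05 1;0 0 0 0.06 -0.09 -0.05 1;0 0 0 0.08 -0.12 -0.05 1;0 0 0 0.1 -0.14 -0.05 1;0 0 0 0.1 -0.14 -0.05 1;0 0 0 0.1 -0.14 -0.05 1")

```text
time: 30.8
ee_pos: [0.4806, 0.2821, 0.2311]
eef_rot: [0.707, 0.708, 0.001, 0.0]
ft_force: [0.6, -0.1, 1.0]
width: 0.0869
grip_force: 0.0
```

Run:
```python
from h import *
np.set_printoptions(precision=4,suppress=True)
t=camera("top");c=camera("scene")
for n,k,h,(x0,y0,x1,y1) in ((t,"blue",.074,(330,160,366,195)),(c,"blue",.074,(240,170,300,225)),(t,"yellow",.094,(295,160,330,195)),(c,"yellow",.094,(270,165,330,245)),(t,"red",.136,(225,155,265,195)),(c,"red",.136,(345,180,410,260))):
    for b in blobs(mask(n["color"][y0:y1,x0:x1],k)):
        print(k,b[0],b[5:],[ray(n,b[1]+x0,b[2]+y0,h-d)[:2] for d in(0,.009)])
a=cv2.resize(t["color"][150:260,215:385],None,fx=4,fy=4,interpolation=cv2.INTER_CUBIC);b=cv2.resize(c["color"][160:280,225:425],None,fx=3,fy=3,interpolation=cv2.INTER_CUBIC)
cv2.imwrite("pics/f1.png",a[:,:,::-1]);cv2.imwrite("pics/f2.png",b[:,:,::-1])
T=t
for n,p in dict(d=(.612,-.0877,.074),c=(.615,.0022,.094),b=(.618,.0918,.114),a=(.6205,.1817,.136)).items(): print(n,(np.array(proj(t,p))-(215,150))*4+1.5)
```

```text
blue 169 (np.int32(15), np.int32(15)) [array([ 0.6085, -0.0851]), array([ 0.6096, -0.0859])]
blue 202 (np.int32(16), np.int32(15)) [array([ 0.6242, -0.0767]), array([ 0.6141, -0.0862])]
yellow 182 (np.int32(16), np.int32(15)) [array([0.6096, 0.0045]), array([0.6107, 0.0045])]
yellow 232 (np.int32(17), np.int32(16)) [array([0.6258, 0.0124]), array([0.6153, 0.004 ])]
red 152 (np.int32(14), np.int32(14)) [array([0.6163, 0.1809]), array([0.6175, 0.1828])]
red 172 (np.int32(19), np.int32(11)) [array([0.6218, 0.1822]), array([0.6104, 0.1761])]
d [545.517   98.2276]
c [397.3621  92.6535]
b [243.4474  86.831 ]
a [81.631  81.1642]
```

View pics/f1.png

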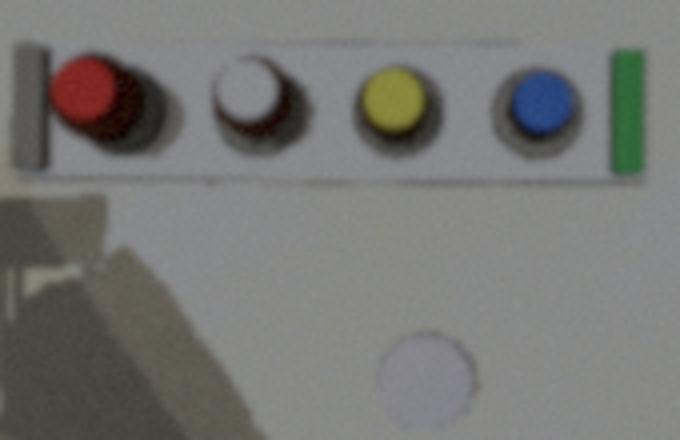

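View pics/f2.png

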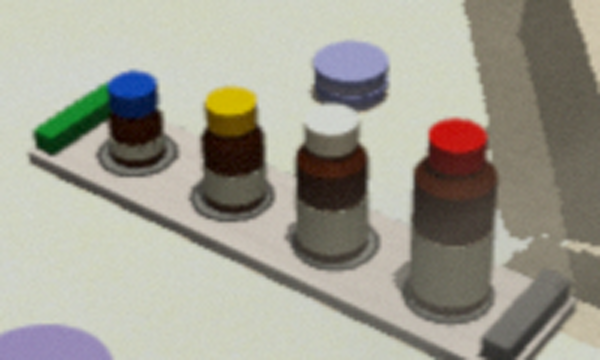

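All four stand upright inside their mark rims, in the right order from green (blue 134,120 to red 455,220 in the crop). The dishes are where they were, and the arm is clear.

```bash
python3 -c "
from bench import *
print(close_job())"
```

```text
the job is handed in; nothing more can be done
None
```

All four bottles stand upright on their marks, rising from blue beside the green block through yellow and white to red; the petri dishes were left where they were, and the job is handed in (no verdict was shown).

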